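# Shim the short standoff insulator up to a straightedge

### The job

The middle standoff insulator is too short for the terminal bridge. First lay the straightedge across the caps of the two outer insulators, flush on both and passing over the middle one, and let go of it; then slide flat shims one on another onto the middle insulator under the straightedge, and last the taper shim, thin end first, until by feel the gap is closed, without jacking the straightedge up off the outer caps or shoving it along. Finish while still gripping the taper shim, holding the stack snug under the straightedge, and leave the other things on the bench alone.

Things in the scene. Friction and masses are not known exactly. Their poses are not given: they have to be found in the camera images.
- mount: Fixed bus support: grey channel 70 x 320 x 22 mm on the counter, two outer brown ribbed standoff insulators (43 mm across) at y = +110 and -110 mm of its frame, each with a flat steel cap 44 x 44 x 8 mm, top 75 mm above the counter. Origin: centre of the channel's underside; y along the channel, x across it, away from the robot (yaw within 0.25 rad).
- left_pad (a point): Centre of the top face of the outer cap at +y of the mount, 75 mm above the counter.
- right_pad (a point): Centre of the top face of the outer cap at -y of the mount, 75 mm above the counter.
- middle: Fixed, shorter insulator midway between the outer two, with the same 44 x 44 x 8 mm cap; origin on its axis, 53 mm under the top of its cap; axes as the mount's.
- mid_pad (a point): Centre of the top face of the middle insulator's cap. It is 16 to 28 mm lower than the outer caps; this gap is different every time.
- straightedge: Loose dark steel bar 280 mm long (x), 16 mm wide (y), 25 mm high (z), 0.85 kg, three round holes in its side, standing on its narrow face on the counter; origin at the centre of its underside. It lies across the caps on that same face, length along the mount's y. Only its weight holds it down: a shim driven too hard lifts it.
- shim1: One of three alike loose flat steel shims, 90 (x) x 30 (y) x 8 mm (z), 0.17 kg, lying flat; a small hole near one end. Origin at the centre of its underside. As many go in as the gap needs (one or two); the rest may stay where they lie.
- shim2: One of three alike loose flat steel shims, 90 (x) x 30 (y) x 8 mm (z), 0.17 kg, lying flat; a small hole near one end. Origin at the centre of its underside. As many go in as the gap needs (one or two); the rest may stay where they lie.
- shim3: One of three alike loose flat steel shims, 90 (x) x 30 (y) x 8 mm (z), 0.17 kg, lying flat; a small hole near one end. Origin at the centre of its underside. As many go in as the gap needs (one or two); the rest may stay where they lie.
- taper: Loose steel taper shim, 130 mm long (x), 30 mm wide (y), flat underside, 0.28 kg; origin at the centre of its underside. From x = -65 to -7 mm it is 15 mm thick (the grip end); from there the top slopes evenly down to 3 mm at the thin end, x = +65 mm (1 in 6). It closes a remaining gap of about 4 to 14 mm.
- lug1: Bystander, leave alone: copper crimp lug about 60 x 20 x 12 mm; origin on the counter near its middle.
- lug2: Bystander, leave alone: copper crimp lug about 60 x 20 x 12 mm; origin on the counter near its middle.
- lug3: Bystander, leave alone: copper crimp lug about 60 x 20 x 12 mm; origin on the counter near its middle.
- relay_cover: Bystander, leave alone: amber acrylic relay cover, 85 x 65 x 60 mm; origin at the centre of its underside.
- terminal_bridge: Bystander, leave alone: zinc terminal bridge, strip 125 x 18 x 4 mm with four hexagon nuts; origin at the centre of its underside.
- switch_handle: Bystander, leave alone: black test switch handle with two copper blades, 92 x 24 x 21 mm; origin at its underside near the middle.
- screwdriver: Bystander, leave alone: screwdriver, lying; origin at its underside.
Not all that is in view belongs to the job. What is shaped like the shim3 but turquoise or yellow is not meant. Leave any white look-alike of the taper alone.

How it is judged:
On the way, in this order (a step that is already met when the one before it is completed fails the run):
1. the straightedge lies flush across both outer caps, over the middle insulator, and is let go (z of straightedge in the frame of mount between 0.073 and 0.078 m and x of straightedge in the frame of mount between -0.016 and 0.016 m and y of straightedge in the frame of mount between -0.03 and 0.03 m and angle between the x axis of straightedge and the y axis of mount, either way round below 0.08 rad and angle between straightedge's own z axis and vertical below 0.06 rad and contact force between the fingers and straightedge below 0.2 N and contact force between straightedge and mount above 3 N), for 0.3 s.
2. a flat shim lies on the middle insulator under the straightedge, let go (z of straightedge in the frame of mount between 0.073 and 0.078 m and x of straightedge in the frame of mount between -0.016 and 0.016 m and y of straightedge in the frame of mount between -0.03 and 0.03 m and angle between the x axis of straightedge and the y axis of mount, either way round below 0.08 rad and angle between straightedge's own z axis and vertical below 0.06 rad and ((x of shim1 in the frame of mid_pad between -0.045 and 0.03 m and y of shim1 in the frame of mid_pad between -0.02 and 0.02 m and z of shim1 in the frame of mid_pad between -0.003 and 0.02 m and contact force between the fingers and shim1 below 0.3 N) or (x of shim2 in the frame of mid_pad between -0.045 and 0.03 m and y of shim2 in the frame of mid_pad between -0.02 and 0.02 m and z of shim2 in the frame of mid_pad between -0.003 and 0.02 m and contact force between the fingers and shim2 below 0.3 N) or (x of shim3 in the frame of mid_pad between -0.045 and 0.03 m and y of shim3 in the frame of mid_pad between -0.02 and 0.02 m and z of shim3 in the frame of mid_pad between -0.003 and 0.02 m and contact force between the fingers and shim3 below 0.3 N))), for 0.2 s.
At the end, for the whole second after the job is handed in: The gripped taper presses the straightedge from below (over 1 N) and bears on flat shims on the middle cap; the straightedge still bears on the outer caps, within 3 mm of flush, 16 mm across, 30 mm along, 0.08 rad; the robot itself does not bear on it (under 1 N); all at rest (all of step 2 and contact force between taper and straightedge above 1 N and (contact force between taper and shim1 above 0.5 N or contact force between taper and shim2 above 0.5 N or contact force between taper and shim3 above 0.5 N) and contact force between any of shim1, shim2, shim3 and middle above 0.5 N and contact force between straightedge and mount above 0.5 N and contact force between the fingers and taper above 2 N and contact force between each of the arm, the fingers and straightedge below 1 N and angle between the x axis of taper and the x axis of mount, either way round below 0.3 rad and linear speed of each of straightedge, taper below 0.01 m/s); the arm keeps its last pose, push and grip.
It fails at once if a bystander (lug, relay cover, terminal bridge, switch handle, screwdriver) is moved more than 30 mm (distance of any of lug1, lug2, lug3, relay_cover, terminal_bridge, switch_handle, screwdriver from where it was at the start of the episode above 0.03 m).
It also fails if it takes over 72 s, if anything falls off the work surface, if the arm or the gripper's body presses on something with over 40 N, if the wrist force passes 120 N, or if a joint passes its speed limit or range.

### The arm

A 6-joint arm with a two-finger parallel gripper is mounted at the origin on the work surface. World frame = base frame: x ahead of the robot, y to its left, z up, the work surface at z = 0. Lengths are in m, angles in rad, forces in N, time in s.
With the tool pointing down it reaches from about 0.35 to 0.975 m from the base axis. Payload 4.9 kg.
Tool frame: the origin (TCP) lies at the very end of the fingers, on their centre line; the grasp point (between the pads) lies 19 mm behind it (ctrl.grasp_offset is the distance from the TCP to the grasp point, in m); z points along the fingers, y is the line along which they close (so a half turn about z gives the same grasp; the last joint's range is limited). The gripper opens to 85 mm and grips with 20 to 120 N. Pads are 22 mm wide; open, the fingers measure 114 mm over their backs; the gripper's body (76 mm by 85 mm) begins 54 mm behind the grasp point. The pads swing forward as they close: fully open they stand 13 mm farther back than shut.
Start: joints at [1.053, 0.053, 1.613, -0, 1.476, -0.119], TCP at [0.243, 0.576, 0.231] pointing down, gripper open.
Joint ranges: [-3.01, 3.01], [-1.01, 2.22], [0.06, 2.58], [-1.02, 4.17], [0.09, 2.62], [-3.14, 3.14]. Speed limits (rad/s): [2.57, 2.57, 3.14, 3.14, 3.14, 3.14].

### API

Orientations are given as a rotation vector (axis times angle).
In Python, from station import ctrl, optics gives the robot as it stands.
- The arm moves only by the shell command python3 -m handwheel 'ROWS' [OPENING] [FORCE]. ROWS is JSON, a list of rows, each an object of numbers: "tx", "ty", "tz": the shift along the tool's x, y, z in mm; "roll": the turn about the tool's z in rad. A call has 1 to 12 rows; each row shifts and turns the commanded pose from where the row before left it, along the tool's axes as they then stand; what a row does not reach is not made up. A row lasts 1/12 s, in which the tool goes at most 41.7 mm and 7.16 degrees, less where a joint would pass 70% of its speed; a pose out of reach is approached as far as the arm can. A call with a gripper value outside its range is refused whole. OPENING is the finger opening in mm, from 0 to 85.4, set as the call begins (- or left out, the last holds). The fingers move at their own pace and stop on an object; FORCE is the grip in N (left out, the last holds). Time passes only in rows, so rows that do not move let the fingers close. It gives the time, the measured TCP pose, the force, the opening and the grip force at its end, in the units of the state.
- ctrl.get_obs(): the state, without advancing time (a new reading comes with each control period).
- optics.get_image(name): name is "side" or "top" or "wrist"; returns (picture, depth): 420x560x3 uint8, red, green, blue; 420x560 float32, m along the optical axis (not along the pixel's ray), 0 where there is no reading.
- optics.camera_params(name): a dict with "mtx" (3x3 intrinsics, pixels), "extrinsics" (4x4, takes a point from camera to world coordinates); the wrist camera has in their place "tool_from_camera" (4x4, takes a point from camera to tool coordinates, whose origin is the TCP and whose axes are the flange's). Camera axes: x right, y down, z forward; pixel columns grow to the right and rows downward; lengths in m; the calibration is good to about 2 mm. A picture is of the moment at which its call begins: read the wrist's pose just before it. camera_params takes no time and is no camera call.
- ctrl.finish_job(): hands the job in; it is judged then, once.
The state is a dict: "t": time; "q": joint angles; "dq": joint speeds; "effort": joint torques, N m; "tool_pos": TCP position; "tool_rot": TCP orientation; "contact_force": force on the tool from outside, world axes, zero at the start; "wrist_torque": the same for the moment, N m; "opening": finger opening in m; "grip_force": force on a finger pad.
Only numpy, scipy, OpenCV 4.12 (cv2) and the standard library are available. Lean on these libraries where they do the work, as an engineer would, in place of code of your own. Each camera call takes 0.05 s, during which the arm holds its last target. There are 200 camera calls.

## Working session

There is one attempt and no reset: what is moved stays moved. The work goes in short steps, Python scripts to look and compute and a shell command to move; the robot and the scene stay as the last step left them, time stands still between calls to the robot, and variables do not carry over. Pictures are saved under pics/ and viewed, at most 10 in all, crops included, and the job is handed in when it is done.

```bash
mkdir -p pics; ls; python3 - <<'E'
from station import ctrl, optics
import cv2, numpy as np
print(ctrl.get_obs(), ctrl.grasp_offset)
for n in ("top","side"):
    im,d=optics.get_image(n); p=optics.camera_params(n)
    cv2.imwrite(f"pics/{n}0.png",im[:,:,::-1]); np.savez(f"{n}0.npz",im=im,d=d,K=p["mtx"],E=p["extrinsics"])
    print(n,p)
print(optics.camera_params("wrist"))
E
```

```text
pics
{'t': 0.0, 'q': array([ 1.05300172e+00,  5.33401368e-02,  1.61432714e+00,  3.43737908e-05,
        1.47600777e+00, -1.19016194e-01]), 'dq': array([-9.01669793e-05,  6.90301082e-04,  1.46095588e-04, -6.90548568e-05,
       -9.00060099e-04, -3.65618538e-04]), 'effort': array([-1.44305737e-03, -3.93690956e+01, -3.70170164e+01, -3.01093869e-04,
        7.20061798e-03, -2.10214992e-06]), 'tool_pos': array([0.24236498, 0.57540148, 0.2300536 ]), 'tool_rot': array([-0.62212658, -3.07867726,  0.0030891 ]), 'contact_force': array([-0.24072958,  0.34738872,  0.53039133]), 'wrist_torque': array([ 0.01645443, -0.00697928, -0.0347335 ]), 'grip_force': 0.0, 'opening': 0.08532047968881784} 0.0187
top {'mtx': array([[494.41921739,   0.        , 278.46860302],
       [  0.        , 494.41921739, 206.91374763],
       [  0.        ,   0.        ,   1.        ]]), 'extrinsics': array([[-2.71347748e-02, -9.96059507e-01,  8.44343691e-02,
         4.00702623e-01],
       [-9.99630972e-01,  2.69301118e-02, -3.56214477e-03,
        -5.43083870e-02],
       [ 1.27428117e-03, -8.44998685e-02, -9.96422676e
[... 370 characters left out ...]
0.72281104,  0.35504573, -0.59286317,  0.71691117],
       [-0.00109585, -0.85850958, -0.51279635,  0.73136716],
       [ 0.        ,  0.        ,  0.        ,  1.        ]])}
{'mtx': array([[374.16297544,   0.        , 279.94617683],
       [  0.        , 374.16297544, 201.18611504],
       [  0.        ,   0.        ,   1.        ]]), 'tool_from_camera': array([[ 1.17779350e-04, -9.57283557e-01, -2.89150786e-01,
         7.33820942e-02],
       [ 9.99999985e-01,  7.53873328e-05,  1.57745703e-04,
         4.75058641e-04],
       [-1.29209061e-04, -2.89150800e-01,  9.57283551e-01,
        -1.42530139e-01],
       [ 0.00000000e+00,  0.00000000e+00,  0.00000000e+00,
         1.00000000e+00]])}
```

View pics/top0.png

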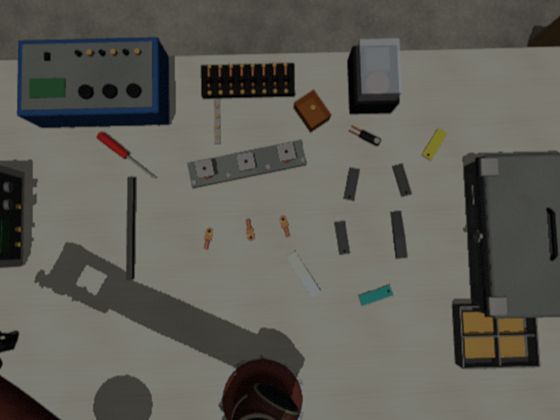

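View pics/side0.png

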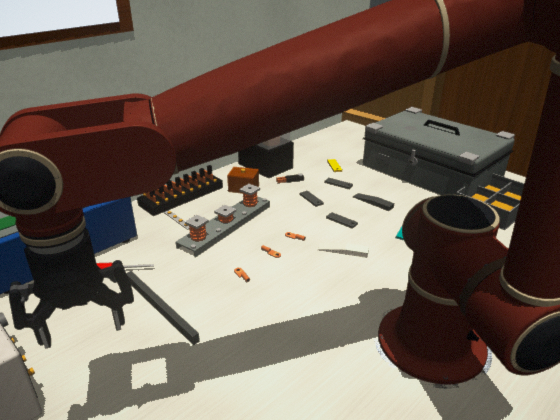

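The top view shows the mount at about (247,163), straightedge (131,228), three grey flat shims (352,184), (402,180) and (342,238), and the taper (399,235). Lugs are at (208,238), (250,229), (285,226). Next I measure these through the depth.

```bash
cat > h.py <<'E'
import numpy as np, cv2
from station import ctrl, optics
from scipy.spatial.transform import Rotation as R
def cloud(d,K,E):
    v,u=np.indices(d.shape); c=np.stack([(u-K[0,2])/K[0,0]*d,(v-K[1,2])/K[1,1]*d,d],-1)
    return c@E[:3,:3].T+E[:3,3]
def wrist(name=None):
    o=ctrl.get_obs(); im,d=optics.get_image("wrist"); p=optics.camera_params("wrist")
    T=np.eye(4); T[:3,:3]=R.from_rotvec(o["tool_rot"]).as_matrix(); T[:3,3]=o["tool_pos"]
    E=T@p["tool_from_camera"]; 
    if name: cv2.imwrite(f"pics/{name}.png",im[:,:,::-1]); np.savez(name,im=im,d=d,K=p["mtx"],E=E)
    return im,d,cloud(d,p["mtx"],E),p["mtx"],E
def rect(P):
    (c,s,a)=cv2.minAreaRect((P[:,:2]*1000).astype(np.float32))
    if s[0]<s[1]: s=s[::-1]; a+=90
    return np.round(c,1),np.round(s,1),round((a+90)%180-90,1)
def tool():
    o=ctrl.get_obs(); M=R.from_rotvec(o["tool_rot"]).as_matrix()
    return o["tool_pos"],M
E
python3 - <<'E'
from h import *
for n in("top","side"):
    z=np.load(f"{n}0.npz"); im=z["im"]; P=cloud(z["d"],z["K"],z["E"]); ok=z["d"]>0
    print(n)
    hsv=cv2.cvtColor(im,cv2.COLOR_RGB2HSV)
    if n=="top":
        for nm,(u,v) in dict(se=(131,228),sA=(352,184),sB=(402,180),sC=(342,238),tp=(399,235),mount=(247,163)).items():
            w=64; u0,v0=max(u-w,0),v-w
            g=im[v0:v+w,u0:u+w].max(2); 
            m=((P[...,2]>0.004)|(im.max(2)<95))&ok
            _,lab=cv2.connectedComponents(m.astype(np.uint8)); Q=P[lab==lab[v,u]]
            print(nm,len(Q),rect(Q),np.round(np.percentile(Q[:,2],[5,50,95])*1000,1))
        H=P[(P[...,2]>.045)&(P[...,2]<.1)&(np.abs(np.indices(ok.shape)[1]-247)<62)&(np.abs(np.indices(ok.shape)[0]-163)<28)]
        k=cv2.kmeans((H[:,:2]*1000).astype(np.float32),3,None,(3,50,.01),5,1)
        for i in range(3):
            q=H[k[1].ravel()==i]; print(np.round(np.median(q,0)*1000,1),rect(q),len(q))
    print("counter",np.round(np.median(P[ok&(np.abs(P[...,2])<.02)],0),4))
im=np.load("top0.npz")["im"]
cv2.imwrite("pics/topc.png",cv2.resize(im[125:270,120:430,::-1],None,fx=2.5,fy=2.5,interpolation=3))
E
```

```text
top
se 15327 (array([215.2, 198.2]), array([789.8, 396.2]), 47.3) [ -4.1   1.8 284.7]
sA 392 (array([ 575. , -263.1]), array([95.3, 39.9]), -8.0) [ 2.4  7.9 12.8]
sB 409 (array([ 580.6, -398.5]), array([105.5,  44.8]), 12.6) [ 2.6  8.4 13.2]
sC 410 (array([ 426.1, -229.9]), array([99.6, 39.6]), 10.0) [ 2.5  8.  13.1]
tp 615 (array([ 434.7, -385.5]), array([136.3,  45. ]), 5.8) [ 1.5 12.  18.8]
mount 3180 (array([640.2,  26.3]), array([332.2,  86.5]), -80.6) [11.1 23.5 76.8]Traceback (most recent call last):
  File "<stdin>", line 14, in <module>
cv2.error: OpenCV(4.12.0) /io/opencv/modules/core/src/kmeans.cpp:259: error: (-215:Assertion failed) (unsigned)_labels.at<int>(i) < (unsigned)K in function 'kmeans'
```

```bash
python3 - <<'E'
from h import *
z=np.load("top0.npz"); im=z["im"]; P=cloud(z["d"],z["K"],z["E"]); ok=z["d"]>0
v,u=np.indices(ok.shape)
def win(u0,u1,v0,v1): return (u>=u0)&(u<=u1)&(v>=v0)&(v<=v1)&ok
Q=P[win(120,142,170,285)&(P[...,2]>.015)]; print("se",len(Q),rect(Q),np.median(Q,0), np.percentile(Q[:,2],95))
W=win(185,310,138,190)
H=P[W&(P[...,2]>.04)&(P[...,2]<.1)]
for nm,(a,b) in dict(L=(185,222),M=(232,260),R=(270,310)).items():
    q=P[win(a,b,138,190)&(P[...,2]>.04)]; zt=np.percentile(q[:,2],60); q=q[abs(q[:,2]-zt)<.005]; print(nm,len(q),rect(q),np.round(np.median(q,0)*1000,1))
Q=P[win(385,412,205,265)&(P[...,2]>.003)]; x=Q[:,0]
for a in np.arange(.36,.51,.015):
    q=Q[(x>=a)&(x<a+.015)]
    if len(q): print(round(a,3),len(q),np.round(np.median(q,0)*1000,1))
print("counter",np.median(P[win(300,330,260,280)|win(160,180,200,280)],0))
cv2.imwrite("pics/topc.png",cv2.resize(im[125:270,120:430,::-1],None,fx=2.5,fy=2.5,interpolation=3))
E
```

```text
se 713 (array([470.7, 345.5]), array([279.3,  19.1]), -0.9) [0.47030136 0.3447009  0.02463505] 0.029673659898689576
L 259 (array([619. , 133.8]), array([44.3, 44.1]), 9.7) [618.1 134.1  75.4]
M 250 (array([638.4,  25.5]), array([44.8, 43.6]), 10.5) [637.3  26.8  54.1]
R 264 (array([657.6, -82.7]), array([44.7, 44.1]), 10.6) [657.2 -82.6  74.9]
0.36 52 [ 369.8 -390.5   11.9]
0.375 77 [ 382.8 -385.8   14.8]
0.39 81 [ 397.  -386.2   15.4]
0.405 72 [ 412.8 -382.4   15. ]
0.42 89 [ 428.8 -384.6   13.7]
0.435 85 [ 442.8 -384.    10.6]
0.45 80 [ 456.8 -386.1    9.1]
0.465 71 [ 472.9 -382.3    7.4]
0.48 65 [ 486.9 -384.3    5.5]
0.495 32 [ 501.3 -392.3    4.3]
0.51 8 [ 512.1 -381.6    4.4]
counter [3.91235790e-01 2.30340969e-01 3.68802650e-04]
```

View pics/topc.png

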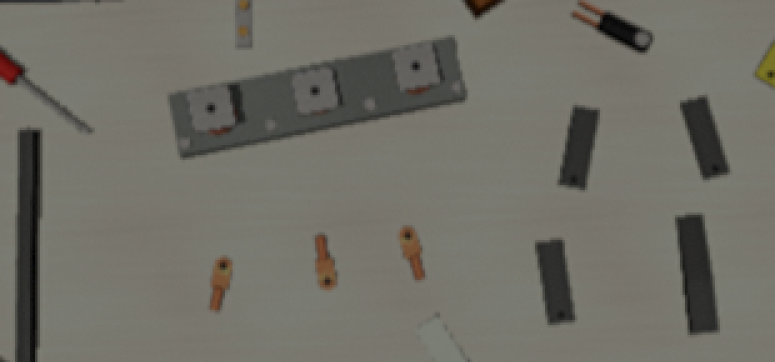

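The crop confirms the layout. The taper's thin end points away from the robot, mount yaw is about 10°, and the three caps and nearby grey shims are clear, with the lugs in front. I'll write a planner for tool-axis offsets.

```bash
cat >> h.py <<'E'
def plan(x,y,z,a):
    """mm target of TCP and world angle (deg) of tool y -> roll, then tx,ty,tz after it"""
    p,M=tool(); cur=np.degrees(np.arctan2(M[1,1],M[0,1]))
    r=((cur-a)+180)%360-180; M2=M@R.from_rotvec([0,0,np.radians(r)]).as_matrix()
    print("ang",round(cur,2),"roll",round(np.radians(r),4),"t",np.round(M2.T@(np.array([x,y,z])-p*1000),1),"pos",np.round(p*1000,1))
E
python3 - <<'E'
from h import *
plan(470.5,345,160,89.1)
E
```

```text
ang 67.15 roll -0.3831 t [-231.7 -226.7   70.4] pos [242.4 575.5 230.2]
```

```bash
python3 -m handwheel '[{"roll":-0.0958},{"roll":-0.0958},{"roll":-0.0958},{"roll":-0.0957},{"tx":-29,"ty":-28.3,"tz":4},{"tx":-29,"ty":-28.3,"tz":4},{"tx":-29,"ty":-28.3,"tz":4},{"tx":-29,"ty":-28.3,"tz":4},{"tx":-29,"ty":-28.3,"tz":4},{"tx":-29,"ty":-28.3,"tz":4},{"tx":-29,"ty":-28.3,"tz":4},{"tx":-28.7,"ty":-28.6,"tz":2}]' && python3 -m handwheel '[{},{},{}]' && python3 - <<'E'
from h import *
im,d,P,K,E=wrist("w1"); ok=d>0
m=ok&(P[...,2]>.012)&(P[...,2]<.04)&(abs(P[...,1]-.345)<.05)&(P[...,0]>.3)&(P[...,0]<.65)
Q=P[m&(P[...,2]>.02)]; print(len(Q),rect(Q),np.median(Q,0))
plan(470.5,345,2,89.1)
E
```

```text
$[0]: bad value
```

```bash
python3 -m handwheel '[{"tx":0,"ty":0,"tz":0,"roll":-0.0958},{"tx":0,"ty":0,"tz":0,"roll":-0.0958},{"tx":0,"ty":0,"tz":0,"roll":-0.0958},{"tx":0,"ty":0,"tz":0,"roll":-0.0957}]'; python3 -m handwheel --help | head -20
```

```text
t: 0.43
tool_pos: [0.2425, 0.5756, 0.2306]
tool_rot: [-0.017, -3.141, 0.002]
contact_force: [0.3, -0.7, 0.6]
opening: 0.0851
grip_force: 0.0invalid input: not JSON, or not a number
```

All four keys are needed in every row.

```bash
python3 -m handwheel '[{"tx":-29,"ty":-28.3,"tz":9,"roll":0},{"tx":-29,"ty":-28.3,"tz":9,"roll":0},{"tx":-29,"ty":-28.3,"tz":9,"roll":0},{"tx":-29,"ty":-28.3,"tz":9,"roll":0},{"tx":-29,"ty":-28.3,"tz":9,"roll":0},{"tx":-29,"ty":-28.3,"tz":9,"roll":0},{"tx":-29,"ty":-28.3,"tz":9,"roll":0},{"tx":-28.7,"ty":-28.6,"tz":7,"roll":0},{"tx":0,"ty":0,"tz":0,"roll":0},{"tx":0,"ty":0,"tz":0,"roll":0}]' && python3 - <<'E'
from h import *
im,d,P,K,E=wrist("w1"); ok=d>0
m=ok&(P[...,2]>.012)&(P[...,2]<.04)&(abs(P[...,1]-.345)<.05)&(P[...,0]>.3)&(P[...,0]<.65)
Q=P[m&(P[...,2]>.02)]; print(len(Q),rect(Q),np.median(Q,0))
plan(470.5,345,3,89.1)
E
```

```text
t: 1.27
tool_pos: [0.4714, 0.3438, 0.1601]
tool_rot: [-0.031, -3.139, 0.001]
contact_force: [0.2, 0.9, -0.2]
opening: 0.0855
grip_force: 0.0
7123 (array([474.6, 348.1]), array([266.7,  16. ]), -0.8) [0.44871497 0.34832784 0.02492483]
ang 89.0 roll -0.0018 t [  0.    0.  157.6] pos [470.8 345.  160.6]
```

View pics/w1.png

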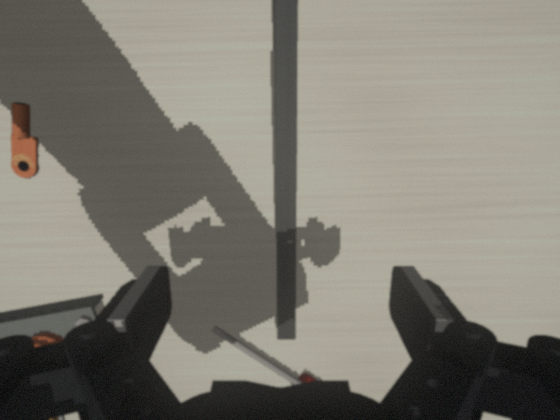

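The wrist view shows the bar running vertically at column 285 with its far end at row 340, the open fingers straddling it, and the screwdriver tip clear at (215,328). The bar's top measures 25 mm.

```bash
python3 -m handwheel '[{"tx":0,"ty":2,"tz":38,"roll":0},{"tx":0,"ty":0,"tz":38,"roll":0},{"tx":0,"ty":0,"tz":38,"roll":0},{"tx":0,"ty":0,"tz":25,"roll":0},{"tx":0,"ty":0,"tz":16,"roll":0},{"tx":0,"ty":0,"tz":0,"roll":0}]' && python3 -m handwheel '[{"tx":0,"ty":0,"tz":0,"roll":0},{"tx":0,"ty":0,"tz":0,"roll":0},{"tx":0,"ty":0,"tz":0,"roll":0},{"tx":0,"ty":0,"tz":0,"roll":0},{"tx":0,"ty":0,"tz":0,"roll":0},{"tx":0,"ty":0,"tz":0,"roll":0},{"tx":0,"ty":0,"tz":0,"roll":0},{"tx":0,"ty":0,"tz":0,"roll":0}]' 0 80
```

```text
t: 1.82
tool_pos: [0.4664, 0.3472, 0.0017]
tool_rot: [-0.021, -3.134, 0.006]
contact_force: [0.5, -0.6, -0.2]
opening: 0.0856
grip_force: 0.0
t: 2.48
tool_pos: [0.4716, 0.3482, 0.0078]
tool_rot: [0.025, 3.14, 0.002]
contact_force: [-1.4, -0.4, 5.8]
opening: 0.0139
grip_force: 81.3
```

```bash
python3 -m handwheel '[{"tx":0,"ty":0,"tz":-20,"roll":0},{"tx":0,"ty":0,"tz":-38,"roll":0},{"tx":0,"ty":0,"tz":-38,"roll":0},{"tx":0,"ty":0,"tz":-38,"roll":0},{"tx":0,"ty":0,"tz":-25,"roll":0},{"tx":0,"ty":0,"tz":0,"roll":0},{"tx":0,"ty":0,"tz":0,"roll":0}]' && python3 -m handwheel '[{"tx":0,"ty":0,"tz":0,"roll":0.1145},{"tx":0,"ty":0,"tz":0,"roll":0.1145},{"tx":0,"ty":0,"tz":0,"roll":0.1145},{"tx":0,"ty":0,"tz":0,"roll":0.1145},{"tx":0,"ty":0,"tz":0,"roll":0.1145},{"tx":0,"ty":0,"tz":0,"roll":0.1145},{"tx":0,"ty":0,"tz":0,"roll":0.1145},{"tx":0,"ty":0,"tz":0,"roll":0.1145},{"tx":0,"ty":0,"tz":0,"roll":0.1145},{"tx":0,"ty":0,"tz":0,"roll":0.1145},{"tx":0,"ty":0,"tz":0,"roll":0.1145},{"tx":0,"ty":0,"tz":0,"roll":0.1145}]' && python3 -m handwheel '[{"tx":0,"ty":0,"tz":0,"roll":0},{"tx":0,"ty":0,"tz":0,"roll":0}]' && python3 - <<'E'
from h import *
plan(638.4,25.5,150,10.1)
E
```

```text
t: 3.07
tool_pos: [0.4707, 0.3474, 0.1646]
tool_rot: [0.025, 3.141, -0.0]
contact_force: [-0.6, -1.1, -8.9]
opening: 0.0142
grip_force: 79.8
t: 4.07
tool_pos: [0.4679, 0.3459, 0.1589]
tool_rot: [-2.016, -2.405, 0.015]
contact_force: [0.5, -0.3, -7.7]
opening: 0.0139
grip_force: 79.7
t: 4.23
tool_pos: [0.4686, 0.3463, 0.1606]
tool_rot: [-2.006, -2.414, 0.011]
contact_force: [0.2, -0.0, -8.9]
opening: 0.0141
grip_force: 79.7
ang 10.54 roll 0.0077 t [-345.6  110.9   10.7] pos [468.6 346.3 160.6]
```

```bash
python3 -m handwheel '[{"tx":-34.5,"ty":11.1,"tz":0,"roll":0.0077},{"tx":-34.5,"ty":11.1,"tz":0,"roll":0},{"tx":-34.5,"ty":11.1,"tz":0,"roll":0},{"tx":-34.5,"ty":11.1,"tz":0,"roll":0},{"tx":-34.5,"ty":11.1,"tz":0,"roll":0},{"tx":-34.5,"ty":11.1,"tz":0,"roll":0},{"tx":-34.5,"ty":11.1,"tz":0,"roll":0},{"tx":-34.5,"ty":11.1,"tz":0,"roll":0},{"tx":-34.5,"ty":11.1,"tz":0,"roll":0},{"tx":-34.5,"ty":11.1,"tz":0,"roll":0},{"tx":0,"ty":0,"tz":0,"roll":0},{"tx":0,"ty":0,"tz":0,"roll":0}]' && python3 - <<'E'
from h import *
plan(638.4,25.5,80,10.1)
im,d,P,K,E=wrist("w2")
for nm,c in dict(L=(619,133.8),M=(638.4,25.5),R=(657.6,-82.7)).items():
    m=(d>0)&(np.hypot(P[...,0]*1e3-c[0],P[...,1]*1e3-c[1])<34)
    q=P[m&(P[...,2]>.045)&(P[...,2]<.09)]
    if len(q)>50:
        zt=np.percentile(q[:,2],70); q=q[abs(q[:,2]-zt)<.004]; print(nm,len(q),rect(q),np.round(np.median(q,0)*1e3,1))
q=P[(d>0)&(P[...,2]>.12)&(P[...,2]<.22)]; 
q=q[abs((q-[.6384,.0255,0])[:,:2]@np.array([np.cos(.176),np.sin(.176)]))<.02]; print("bar",len(q),rect(q),np.round(np.percentile(q[:,2],[10,50,90]),4))
E
```

```text
t: 5.23
tool_pos: [0.6395, 0.0251, 0.1629]
tool_rot: [-2.02, -2.402, 0.003]
contact_force: [-0.8, 1.0, -8.7]
opening: 0.0136
grip_force: 80.0
ang 9.87 roll -0.0041 t [ 0.5 -0.7 82.9] pos [639.5  25.1 162.9]
L 1479 (array([618.2, 129.1]), array([44. , 29.8]), 9.9) [603.7 128.4  74.9]
M 1053 (array([636.3,  28.1]), array([44.2, 44. ]), -79.7) [620.8  27.9  54. ]
R 292 (array([659.6, -91.4]), array([40.9, 20.5]), 9.9) [645.6 -92.9  74.8]
bar 24007 (array([634.1,  52.1]), array([144.2,  39.2]), -80.0) [0.1793 0.1803 0.2084]
```

View pics/w2.png

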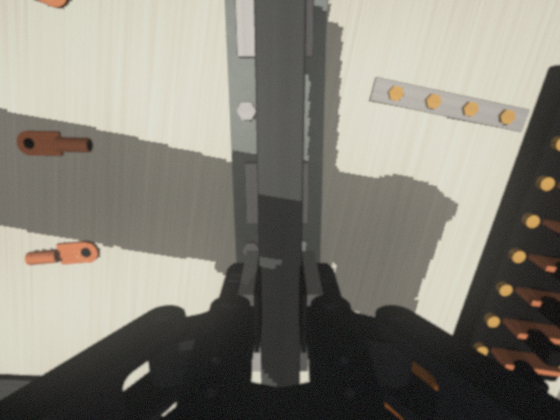

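The wrist view shows the bar in the grip centred on the mount, column 280, above the middle cap edges (250,195). The lugs and the other parts are clear. I'll lower it gently.

```bash
python3 -m handwheel '[{"tx":2,"ty":-1.7,"tz":30,"roll":-0.004},{"tx":0,"ty":0,"tz":30,"roll":0},{"tx":0,"ty":0,"tz":14,"roll":0},{"tx":0,"ty":0,"tz":0,"roll":0},{"tx":0,"ty":0,"tz":0,"roll":0}]'; for i in 1 ; do python3 -m handwheel '[{"tx":0,"ty":0,"tz":1,"roll":0},{"tx":0,"ty":0,"tz":1,"roll":0},{"tx":0,"ty":0,"tz":0,"roll":0}]'; done; python3 -m handwheel '[{"tx":0,"ty":0,"tz":1,"roll":0},{"tx":0,"ty":0,"tz":1,"roll":0},{"tx":0,"ty":0,"tz":0,"roll":0}]'
```

```text
t: 5.7
tool_pos: [0.6365, 0.0297, 0.0897]
tool_rot: [-2.012, -2.409, 0.003]
contact_force: [0.6, 0.6, -7.3]
opening: 0.0142
grip_force: 79.9
t: 5.95
tool_pos: [0.6393, 0.0288, 0.0915]
tool_rot: [2.014, 2.408, 0.003]
contact_force: [-0.5, -0.1, -7.5]
opening: 0.0141
grip_force: 79.9
t: 6.2
tool_pos: [0.638, 0.0287, 0.0875]
tool_rot: [2.016, 2.409, 0.0]
contact_force: [-1.0, 0.8, -8.8]
opening: 0.014
grip_force: 79.9
```

```bash
python3 -m handwheel '[{"tx":0,"ty":0,"tz":1,"roll":0},{"tx":0,"ty":0,"tz":1,"roll":0},{"tx":0,"ty":0,"tz":0,"roll":0}]'; python3 -m handwheel '[{"tx":0,"ty":0,"tz":1,"roll":0},{"tx":0,"ty":0,"tz":0.5,"roll":0},{"tx":0,"ty":0,"tz":0,"roll":0}]'|grep -E "pos|contact"; python3 -m handwheel '[{"tx":0,"ty":0,"tz":1,"roll":0},{"tx":0,"ty":0,"tz":0.5,"roll":0},{"tx":0,"ty":0,"tz":0,"roll":0}]'|grep -E "pos|contact"
```

```text
t: 6.45
tool_pos: [0.6377, 0.0287, 0.0849]
tool_rot: [-2.016, -2.409, 0.001]
contact_force: [-0.1, 0.1, -7.9]
opening: 0.0141
grip_force: 79.9
tool_pos: [0.6378, 0.0288, 0.0836]
contact_force: [0.1, -0.6, -8.4]
tool_pos: [0.6381, 0.0288, 0.0828]
contact_force: [-0.4, 0.8, -5.2]
```

```bash
python3 -m handwheel '[{"tx":0,"ty":0,"tz":0.6,"roll":0},{"tx":0,"ty":0,"tz":0,"roll":0}]'|grep -E "pos|contact"; python3 -m handwheel '[{"tx":0,"ty":0,"tz":0,"roll":0},{"tx":0,"ty":0,"tz":0,"roll":0},{"tx":0,"ty":0,"tz":0,"roll":0},{"tx":0,"ty":0,"tz":0,"roll":0},{"tx":0,"ty":0,"tz":0,"roll":0},{"tx":0,"ty":0,"tz":0,"roll":0}]' 60 20; python3 -m handwheel '[{"tx":0,"ty":0,"tz":-15,"roll":0},{"tx":0,"ty":0,"tz":-35,"roll":0},{"tx":0,"ty":0,"tz":-35,"roll":0},{"tx":0,"ty":0,"tz":-35,"roll":0},{"tx":0,"ty":0,"tz":0,"roll":0},{"tx":0,"ty":0,"tz":0,"roll":0}]'; python3 - <<'E'
from h import *
im,d,P,K,E=wrist("w3")
q=P[(d>0)&(P[...,2]>.092)&(P[...,2]<.112)]; print(len(q),rect(q),np.round(np.percentile(q[:,2],[10,50,90]),4))
o=(q-[.6373,.0268,0])[:,:2]; s=o@[-.176,.985]
print("height at ends",[round(float(np.median(q[(s>a)&(s<b)][:,2])),4) for a,b in((-.1,-.03),(-.03,.03),(.03,.08),(.08,.14)) if ((s>a)&(s<b)).any()])
im,d=optics.get_image("top"); p=optics.camera_params("top"); P=cloud(d,p["mtx"],p["extrinsics"])
q=P[(P[...,2]>.092)&(P[...,2]<.108)&(np.hypot(P[...,0]-.637,P[...,1]-.027)<.16)]; print("top",len(q),len(q) and rect(q))
plan(426,-230,150,97.5)
E
```

```text
tool_pos: [0.6381, 0.0288, 0.0828]
contact_force: [-3.0, -0.2, -1.3]
t: 7.62
tool_pos: [0.6382, 0.0287, 0.0821]
tool_rot: [2.016, 2.409, 0.001]
contact_force: [-0.1, 0.3, -0.2]
opening: 0.0599
grip_force: 0.0
t: 8.12
tool_pos: [0.6402, 0.0286, 0.2072]
tool_rot: [2.011, 2.404, 0.008]
contact_force: [-0.4, 0.2, 0.7]
opening: 0.06
grip_force: 0.0
8354 (array([639.5,  22.8]), array([260.2,  16.1]), -79.8) [0.099  0.0999 0.1008]
height at ends [0.0999, 0.0999, 0.0999, 0.0999]
top 447 (array([639.4,  30.4]), array([279.9,  17.6]), -79.9)
ang 10.17 roll -1.5242 t [ 243.7 -228.9   52. ] pos [637.7  28.8 202. ]
```

The straightedge lies flush (top at 99.9 mm along its whole length) and is released. Now to the nearest shim.

```bash
python3 -m handwheel '[{"tx":0,"ty":0,"tz":0,"roll":-0.12},{"tx":0,"ty":0,"tz":0,"roll":-0.12},{"tx":0,"ty":0,"tz":0,"roll":-0.12},{"tx":0,"ty":0,"tz":0,"roll":-0.12},{"tx":0,"ty":0,"tz":0,"roll":-0.12},{"tx":0,"ty":0,"tz":0,"roll":-0.12},{"tx":0,"ty":0,"tz":0,"roll":-0.12},{"tx":0,"ty":0,"tz":0,"roll":-0.12},{"tx":0,"ty":0,"tz":0,"roll":-0.12},{"tx":0,"ty":0,"tz":0,"roll":-0.12},{"tx":0,"ty":0,"tz":0,"roll":-0.12},{"tx":0,"ty":0,"tz":0,"roll":-0.12}]' |grep t:; python3 -m handwheel '[{"tx":26,"ty":-23,"tz":4,"roll":-0.0842},{"tx":27.1,"ty":-25.7,"tz":4,"roll":0},{"tx":27.1,"ty":-25.7,"tz":4,"roll":0},{"tx":27.1,"ty":-25.7,"tz":4,"roll":0},{"tx":27.1,"ty":-25.7,"tz":4,"roll":0},{"tx":27.1,"ty":-25.7,"tz":4,"roll":0},{"tx":27.1,"ty":-25.7,"tz":4,"roll":0},{"tx":27.1,"ty":-25.7,"tz":4,"roll":0},{"tx":27.1,"ty":-25.7,"tz":4,"roll":0},{"tx":0,"ty":0,"tz":0,"roll":0},{"tx":0,"ty":0,"tz":0,"roll":0},{"tx":0,"ty":0,"tz":0,"roll":0}]'; python3 - <<'E'
from h import *
im,d,P,K,E=wrist("w4"); m=(d>0)&(P[...,2]>.005)&(P[...,2]<.02)&(np.hypot(P[...,0]-.426,P[...,1]+.23)<.062)
q=P[m]; print(len(q),rect(q),np.median(q,0),q[:,0].min(),q[:,0].max(),P[...,0][d>0].max())
c,s,a=rect(q); 
for off in(-32,): plan(c[0]+off*np.cos(np.radians(a)),c[1]+off*np.sin(np.radians(a)),2,90+a)
E
```

```text
t: 9.22
tool_rot: [0.082, -3.136, -0.001]
t: 10.22
tool_pos: [0.4244, -0.227, 0.1645]
tool_rot: [0.204, -3.133, -0.003]
contact_force: [-0.3, -0.2, 0.2]
opening: 0.0599
grip_force: 0.0
3847 (array([ 426.6, -228.4]), array([89.7, 30. ]), 6.7) [ 0.42358466 -0.22867086  0.00789842] 0.38056325594023943 0.47252344959978176 0.7039193892027551
ang 97.54 roll 0.0146 t [ 30.4  -2.2 162.9] pos [ 424.9 -226.7  164.9]
```

View pics/w4.png

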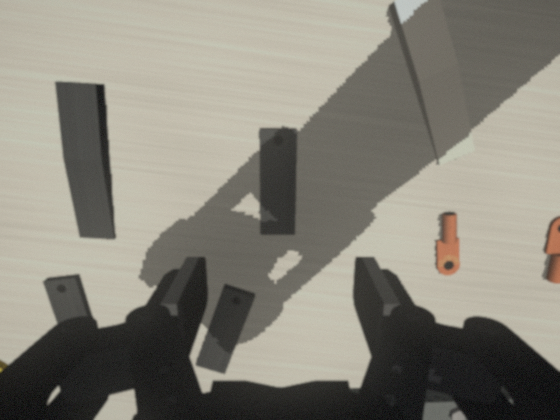

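The shim is at (278,180), 90 x 30 mm, with its hole end towards the robot. The taper is at (85,160) and the white look-alike at the upper right.

```bash
python3 -m handwheel '[{"tx":15,"ty":-1.1,"tz":30,"roll":0.0146},{"tx":15.4,"ty":-1.1,"tz":30,"roll":0},{"tx":0,"ty":0,"tz":38,"roll":0},{"tx":0,"ty":0,"tz":35,"roll":0},{"tx":0,"ty":0,"tz":20,"roll":0},{"tx":0,"ty":0,"tz":8,"roll":0},{"tx":0,"ty":0,"tz":0,"roll":0},{"tx":0,"ty":0,"tz":0,"roll":0}]' 50; python3 -m handwheel '[{"tx":0,"ty":0,"tz":0,"roll":0}]' |grep -E "pos|contact";python3 -m handwheel '[{"tx":0,"ty":0,"tz":0,"roll":0}]' |grep -E "pos|contact"
```

```text
t: 10.93
tool_pos: [0.396, -0.2332, 0.0054]
tool_rot: [-0.185, 3.136, -0.001]
contact_force: [-0.0, -0.6, -0.5]
opening: 0.0503
grip_force: 0.0
tool_pos: [0.3968, -0.2342, 0.0067]
contact_force: [0.4, -1.1, 0.5]
tool_pos: [0.3967, -0.2345, 0.0069]
contact_force: [-0.3, -0.5, -0.4]
```

```bash
python3 -m handwheel '[{"tx":0,"ty":0,"tz":2.5,"roll":0},{"tx":0,"ty":0,"tz":2.5,"roll":0},{"tx":0,"ty":0,"tz":0,"roll":0},{"tx":0,"ty":0,"tz":0,"roll":0}]'|grep -E "pos|contact"; python3 -m handwheel '[{"tx":0,"ty":0,"tz":0,"roll":0},{"tx":0,"ty":0,"tz":0,"roll":0},{"tx":0,"ty":0,"tz":0,"roll":0},{"tx":0,"ty":0,"tz":0,"roll":0},{"tx":0,"ty":0,"tz":0,"roll":0}]' 15 60; python3 -m handwheel '[{"tx":0,"ty":0,"tz":-15,"roll":0},{"tx":0,"ty":0,"tz":-35,"roll":0},{"tx":0,"ty":0,"tz":-38,"roll":0},{"tx":0,"ty":0,"tz":-20,"roll":0},{"tx":0,"ty":0,"tz":0,"roll":0},{"tx":0,"ty":0,"tz":0,"roll":0}]'; python3 - <<'E'
from h import *
im,d,P,K,E=wrist("w5"); p,M=tool()
q=P[(d>0)].copy(); l=(q-p)@M*1000   # tool coords mm
s=(abs(l[:,1])<12)&(l[:,0]<40)&(l[:,0]>-90)&(l[:,2]>-25)&(l[:,2]<25)
l=l[s]
for a in range(-90,40,10):
    k=l[(l[:,0]>=a)&(l[:,0]<a+10)]
    if len(k)>5: print(a,len(k),np.round(np.median(k,0),1))
E
```

```text
tool_pos: [0.3949, -0.2335, -0.0003]
contact_force: [0.1, 0.5, 0.6]
t: 11.85
tool_pos: [0.3952, -0.2337, 0.0001]
tool_rot: [-0.182, 3.136, -0.001]
contact_force: [-1.7, 0.3, 4.0]
opening: 0.0279
grip_force: 59.5
t: 12.35
tool_pos: [0.3954, -0.2339, 0.1084]
tool_rot: [-0.182, 3.135, -0.003]
contact_force: [0.7, 0.3, -2.1]
opening: 0.028
grip_force: 59.6
-60 330 [-51.7  -0.7  -9.5]
-50 1042 [-44.9   0.1  -9.5]
-40 1099 [-34.8  -0.3  -9.5]
-30 1143 [-24.9   0.1  -9.6]
-20 1240 [-15.1   0.1  -9.6]
-10 1293 [-4.9  0.1 -9.6]
0 1375 [ 5.1  0.  -9.7]
10 670 [11.4  0.1 -7.9]
```

View pics/w5.png

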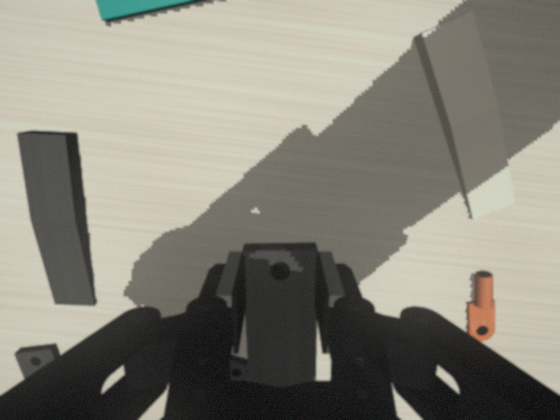

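The shim is held square, hole end at (280,270), with its top 9.6 mm above the TCP. I'll plan the approach point, 130 mm before the middle pad along the mount's x.

```bash
python3 - <<'E'
from h import *
plan(509.3,4.0,108,100.1)
E
```

```text
ang 96.66 roll -0.0601 t [-154.8  213.1   -1.4] pos [ 394.3 -233.   106.5]
```

```bash
python3 -m handwheel '[{"tx":0,"ty":0,"tz":0,"roll":-0.0601},{"tx":-22.1,"ty":30.4,"tz":0,"roll":0},{"tx":-22.1,"ty":30.4,"tz":0,"roll":0},{"tx":-22.1,"ty":30.4,"tz":0,"roll":0},{"tx":-22.1,"ty":30.4,"tz":0,"roll":0},{"tx":-22.1,"ty":30.4,"tz":0,"roll":0},{"tx":-22.1,"ty":30.4,"tz":0,"roll":0},{"tx":-22.2,"ty":30.7,"tz":0,"roll":0},{"tx":0,"ty":0,"tz":25,"roll":0},{"tx":0,"ty":0,"tz":23,"roll":0},{"tx":0,"ty":0,"tz":0,"roll":0},{"tx":0,"ty":0,"tz":0,"roll":0}]'; python3 - <<'E'
from h import *
im,d,P,K,E=wrist("w6"); p,M=tool(); ok=d>0
plan(637.3-34*.985,26.8-34*.175,57.5,100.1)
l=(P-p)@M*1000
q=l[ok&(abs(l[...,1])<25)&(l[...,0]<40)&(l[...,0]>-100)&(l[...,2]>-20)&(l[...,2]<0)]
print("shim y,z",np.round(np.percentile(q,[5,50,95],0),1))
b=P[ok&(P[...,2]>.095)&(P[...,2]<.105)&(np.hypot(P[...,0]-.637,P[...,1]-.027)<.16)]; print("bar",len(b),len(b)>9 and rect(b))
E
```

```text
t: 13.4
tool_pos: [0.5066, 0.0041, 0.0557]
tool_rot: [0.276, -3.121, -0.003]
contact_force: [-0.1, 0.9, -0.7]
opening: 0.0285
grip_force: 59.7
ang 100.08 roll -0.0003 t [-97.    0.3  -0. ] pos [508.4   3.5  57.9]
shim y,z [[-46.  -13.5 -14.6]
 [ -9.7   1.1  -5.5]
 [ 13.4  15.5  -4.3]]
bar 2591 (array([505. ,   3.5]), array([91. , 23.1]), -80.1)
```

View pics/w6.png

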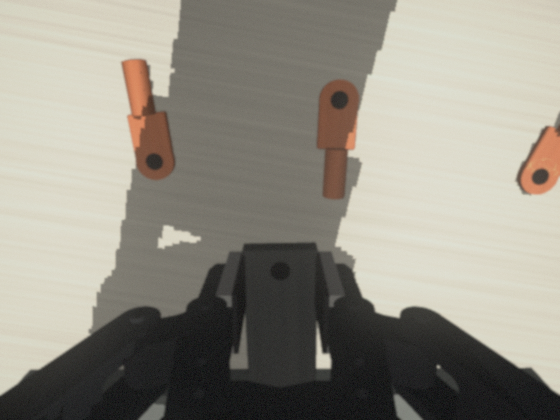

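```bash
python3 -m handwheel '[{"tx":-20,"ty":0,"tz":0,"roll":0},{"tx":-20,"ty":0,"tz":0,"roll":0},{"tx":-5,"ty":0,"tz":0,"roll":0},{"tx":0,"ty":0,"tz":0,"roll":0}]'; python3 -m handwheel '[{"tx":-10,"ty":0,"tz":0,"roll":0},{"tx":-15,"ty":0,"tz":0,"roll":0},{"tx":-15,"ty":0,"tz":0,"roll":0},{"tx":-12,"ty":0,"tz":0,"roll":0},{"tx":0,"ty":0,"tz":0,"roll":0},{"tx":0,"ty":0,"tz":0,"roll":0}]'; python3 -m handwheel '[{"tx":0,"ty":0,"tz":1,"roll":0},{"tx":0,"ty":0,"tz":1,"roll":0},{"tx":0,"ty":0,"tz":0,"roll":0}]'
```

```text
t: 13.78
tool_pos: [0.5561, 0.0108, 0.0613]
tool_rot: [-0.276, 3.127, -0.001]
contact_force: [0.4, -0.8, -0.6]
opening: 0.028
grip_force: 59.7
t: 14.28
tool_pos: [0.6053, 0.0203, 0.0598]
tool_rot: [0.276, -3.129, -0.0]
contact_force: [0.4, 0.2, -1.3]
opening: 0.0279
grip_force: 59.8
t: 14.53
tool_pos: [0.6045, 0.0204, 0.0572]
tool_rot: [0.276, -3.128, -0.0]
contact_force: [-1.1, 0.2, -2.2]
opening: 0.0279
grip_force: 59.7
```

```bash
for i in 1; do python3 -m handwheel '[{"tx":0,"ty":0,"tz":1,"roll":0},{"tx":0,"ty":0,"tz":0,"roll":0},{"tx":0,"ty":0,"tz":0,"roll":0}]'|grep -E "pos|contact"; python3 -m handwheel '[{"tx":0,"ty":0,"tz":1,"roll":0},{"tx":0,"ty":0,"tz":0,"roll":0},{"tx":0,"ty":0,"tz":0,"roll":0}]'|grep -E "pos|contact"; python3 -m handwheel '[{"tx":0,"ty":0,"tz":0.7,"roll":0},{"tx":0,"ty":0,"tz":0,"roll":0},{"tx":0,"ty":0,"tz":0,"roll":0}]'|grep -E "pos|contact"; done
```

```text
tool_pos: [0.6053, 0.0205, 0.0566]
contact_force: [0.7, 0.4, -1.7]
tool_pos: [0.6055, 0.0205, 0.0556]
contact_force: [0.6, 0.4, -1.9]
tool_pos: [0.6055, 0.0205, 0.055]
contact_force: [0.5, 0.1, -1.0]
```

```bash
python3 -m handwheel '[{"tx":0,"ty":0,"tz":0.7,"roll":0},{"tx":0,"ty":0,"tz":0,"roll":0},{"tx":0,"ty":0,"tz":0,"roll":0}]'|grep -E "pos|contact";  python3 -m handwheel '[{"tx":0,"ty":0,"tz":0.7,"roll":0},{"tx":0,"ty":0,"tz":0,"roll":0},{"tx":0,"ty":0,"tz":0,"roll":0}]'|grep -E "pos|contact"
```

```text
tool_pos: [0.6056, 0.0205, 0.0544]
contact_force: [-0.1, 0.6, -1.6]
tool_pos: [0.6057, 0.0205, 0.0543]
contact_force: [-3.0, 0.2, 5.3]
```

```bash
python3 -m handwheel '[{"tx":0,"ty":0,"tz":0,"roll":0},{"tx":0,"ty":0,"tz":0,"roll":0},{"tx":0,"ty":0,"tz":0,"roll":0},{"tx":0,"ty":0,"tz":0,"roll":0},{"tx":0,"ty":0,"tz":0,"roll":0}]' 50 20 |grep -E "contact|open"; python3 -m handwheel '[{"tx":15,"ty":0,"tz":0,"roll":0},{"tx":30,"ty":0,"tz":0,"roll":0},{"tx":40,"ty":0,"tz":0,"roll":0},{"tx":20,"ty":0,"tz":-25,"roll":0},{"tx":0,"ty":0,"tz":-38,"roll":0},{"tx":0,"ty":0,"tz":-38,"roll":0},{"tx":0,"ty":0,"tz":0,"roll":0},{"tx":0,"ty":0,"tz":0,"roll":0},{"tx":0,"ty":0,"tz":0,"roll":0}]'; python3 - <<'E'
from h import *
im,d,P,K,E=wrist("w7")
def loc(q): 
    o=q*1000-[637.3,26.8,0]; return np.stack([o[...,0]*.985+o[...,1]*.175,-.175*o[...,0]+.985*o[...,1],o[...,2]],-1)
L=loc(P); ok=(d>0)
q=L[ok&(abs(L[...,1])<30)&(L[...,2]>57)&(L[...,2]<70)&(abs(L[...,0])<70)]; print("shim",len(q),np.round(np.percentile(q,[1,50,99],0),1), rect(q/1000))
b=L[ok&(L[...,2]>95)&(L[...,2]<105)&(abs(L[...,0])<30)]; print("bar",len(b),rect(b/1000),np.percentile(b[:,2],[10,50,90]))
c=L[ok&(abs(L[...,1])<24)&(L[...,2]>48)&(L[...,2]<58)&(abs(L[...,0])<24)]; print("cap",len(c),len(c) and np.percentile(c[:,2],[10,50,90]))
im,d=optics.get_image("top"); p=optics.camera_params("top"); L=loc(cloud(d,p["mtx"],p["extrinsics"]))
b=L[(L[...,2]>92)&(L[...,2]<108)&(abs(L[...,0])<30)&(abs(L[...,1])<160)]; print("top bar",len(b),rect(b/1000))
q=L[(abs(L[...,1])<24)&(L[...,2]>57)&(L[...,2]<67)&(abs(L[...,0])<60)];print("top shim",len(q),len(q) and rect(q/1000))
plan(434.7,-385.5,150,95.5)
E
```

```text
contact_force: [-1.0, -0.2, 0.4]
opening: 0.0499
t: 16.95
tool_pos: [0.5021, 0.0021, 0.1546]
tool_rot: [-0.277, 3.129, -0.0]
contact_force: [0.6, 0.3, -0.1]
opening: 0.05
grip_force: 0.0
shim 2431 [[-45.1 -15.2  57.6]
 [-22.2  -0.3  62.1]
 [  5.7  13.9  63.4]] (array([-19.5,  -0.8]), array([52.8, 29.7]), 0.7)
bar 965 (array([-2.7, -0.2]), array([229.6,  10. ]), -89.9) [ 96.50245221  99.48872421 100.42417425]
cap 706 [52.83868623 53.94301427 54.758122  ]
top bar 709 (array([2.6, 3.1]), array([280.3,  17.8]), -89.9)
top shim 254 (array([ 3.1, -4.2]), array([85.4, 39.1]), -3.7)
ang 100.1 roll 0.0803 t [ 103.3 -379.6    2.8] pos [501.2   2.2 152.8]
```

View pics/w7.png

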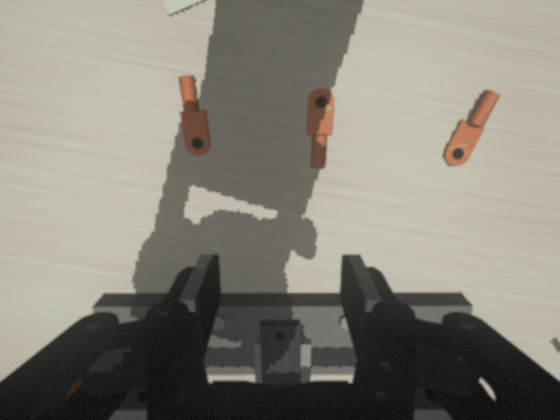

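The shim lies square on the middle cap under the bar, near end at -45 mm (hole at pixel (281,335)). The remaining gap is 13 mm, which the taper covers, so one shim is enough. Next is the taper.

```bash
python3 -m handwheel '[{"tx":9.4,"ty":-34.5,"tz":0,"roll":0.0803},{"tx":9.4,"ty":-34.5,"tz":0,"roll":0},{"tx":9.4,"ty":-34.5,"tz":0,"roll":0},{"tx":9.4,"ty":-34.5,"tz":0,"roll":0},{"tx":9.4,"ty":-34.5,"tz":0,"roll":0},{"tx":9.4,"ty":-34.5,"tz":0,"roll":0},{"tx":9.4,"ty":-34.5,"tz":0,"roll":0},{"tx":9.4,"ty":-34.5,"tz":0,"roll":0},{"tx":9.4,"ty":-34.5,"tz":0,"roll":0},{"tx":9.4,"ty":-34.5,"tz":0,"roll":0},{"tx":9.3,"ty":-34.6,"tz":0,"roll":0},{"tx":0,"ty":0,"tz":0,"roll":0}]' 60 20 | grep -E "t:|pos"; python3 -m handwheel '[{"tx":0,"ty":0,"tz":0,"roll":0},{"tx":0,"ty":0,"tz":0,"roll":0},{"tx":0,"ty":0,"tz":0,"roll":0}]'| grep pos; python3 - <<'E'
from h import *
im,d,P,K,E=wrist("w8"); m=(d>0)&(P[...,2]>.0025)&(P[...,2]<.02)&(np.hypot(P[...,0]-.435,P[...,1]+.385)<.078)
q=P[m]; c,s,a=rect(q);print(len(q),c,s,a,q[:,0].min(),q[:,0].max())
g=q[q[:,2]>.0142]; print(rect(g),np.median(g,0))
plan(c[0]-43*np.cos(np.radians(a)),c[1]-43*np.sin(np.radians(a)),2,90+a)
E
```

```text
t: 18.05
tool_pos: [0.4365, -0.3907, 0.1527]
tool_rot: [0.143, -3.136, 0.0]
tool_pos: [0.4384, -0.3846, 0.1533]
6139 [ 430.2 -355.3] [130.   86.6] 4.0 0.36633066232621025 0.49788520595946495
(array([ 403.3, -385.5]), array([72.2, 29.9]), 4.1) [ 0.39715381 -0.38594077  0.01507844]
ang 95.59 roll 0.0277 t [ 49.3  29.6 151.8] pos [ 438.6 -384.6  153.7]
```

```bash
python3 - <<'E'
from h import *
plan(389.3,-386.5,4,94.1)
E
```

```text
ang 95.59 roll 0.0259 t [ 49.2   1.4 149.8] pos [ 438.6 -384.6  153.7]
```

```bash
python3 -m handwheel '[{"tx":24.6,"ty":0.7,"tz":30,"roll":0.0259},{"tx":24.6,"ty":0.7,"tz":30,"roll":0},{"tx":0,"ty":0,"tz":35,"roll":0},{"tx":0,"ty":0,"tz":30,"roll":0},{"tx":0,"ty":0,"tz":15,"roll":0},{"tx":0,"ty":0,"tz":6,"roll":0},{"tx":0,"ty":0,"tz":0,"roll":0},{"tx":0,"ty":0,"tz":0,"roll":0},{"tx":0,"ty":0,"tz":0,"roll":0}]' 50; python3 -m handwheel '[{"tx":0,"ty":0,"tz":3,"roll":0},{"tx":0,"ty":0,"tz":0,"roll":0},{"tx":0,"ty":0,"tz":0,"roll":0}]' |grep -E "pos|contact"
```

```text
t: 19.1
tool_pos: [0.3907, -0.3897, 0.0106]
tool_rot: [-0.111, 3.138, -0.004]
contact_force: [-0.3, -0.0, 0.5]
opening: 0.0496
grip_force: 0.0
tool_pos: [0.3897, -0.3891, 0.0063]
contact_force: [0.4, 0.5, -0.8]
```

```bash
python3 -m handwheel '[{"tx":0,"ty":0,"tz":2.5,"roll":0},{"tx":0,"ty":0,"tz":0,"roll":0},{"tx":0,"ty":0,"tz":0,"roll":0},{"tx":0,"ty":0,"tz":0,"roll":0}]' |grep -E "pos|contact"; python3 -m handwheel '[{"tx":0,"ty":0,"tz":0,"roll":0},{"tx":0,"ty":0,"tz":0,"roll":0},{"tx":0,"ty":0,"tz":0,"roll":0},{"tx":0,"ty":0,"tz":0,"roll":0},{"tx":0,"ty":0,"tz":0,"roll":0},{"tx":0,"ty":0,"tz":0,"roll":0}]' 15 80; python3 -m handwheel '[{"tx":0,"ty":0,"tz":-15,"roll":0},{"tx":0,"ty":0,"tz":-35,"roll":0},{"tx":0,"ty":0,"tz":-38,"roll":0},{"tx":0,"ty":0,"tz":-20,"roll":0},{"tx":0,"ty":0,"tz":0,"roll":0},{"tx":0,"ty":0,"tz":0,"roll":0},{"tx":0,"ty":0,"tz":0,"roll":0}]'; python3 - <<'E'
from h import *
im,d,P,K,E=wrist("w9"); p,M=tool(); l=(P[d>0]-p)@M*1000
l=l[(abs(l[:,1])<11)&(l[:,2]>-25)&(l[:,2]<8)]
for a in range(-110,40,10):
    k=l[(l[:,0]>=a)&(l[:,0]<a+10)]
    if len(k)>5: print(a,len(k),np.round(np.median(k,0),1))
plan(637.3-190*.985,26.8-190*.175,110,100.1)
E
```

```text
tool_pos: [0.3893, -0.3887, 0.003]
contact_force: [-0.0, -0.3, -0.3]
t: 20.18
tool_pos: [0.3896, -0.389, 0.0036]
tool_rot: [-0.11, 3.139, -0.001]
contact_force: [-0.3, 0.8, 5.9]
opening: 0.0277
grip_force: 80.3
t: 20.77
tool_pos: [0.3883, -0.3874, 0.1085]
tool_rot: [0.11, -3.137, -0.005]
contact_force: [0.5, -0.2, -2.7]
opening: 0.0275
grip_force: 79.7
-60 134 [-50.9   0.   -9.1]
-50 819 [-45.    0.  -10.3]
-40 1000 [-34.7   0.  -11.6]
-30 1081 [-24.9   0.  -11.8]
-20 1181 [-15.    0.  -11.8]
-10 1225 [ -4.9   0.  -11.9]
0 1327 [  5.1   0.  -11.9]
10 1396 [ 15.2   0.  -12. ]
20 953 [21.4  0.  -7.2]
ang 94.01 roll -0.1063 t [-127.9  363.9   -0.7] pos [ 388.1 -387.1  107.9]
```

View pics/w9.png

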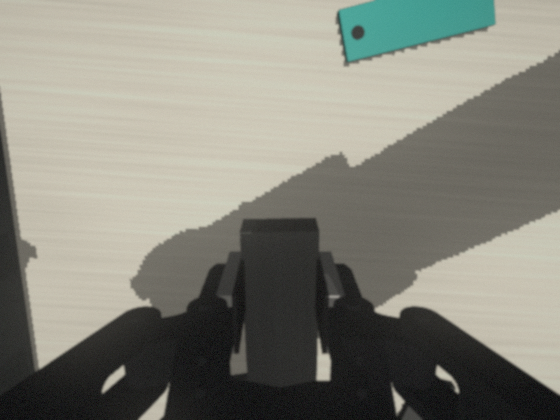

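The taper is held level and square, grip end at (280,225), underside 3 mm below the TCP. I'm carrying it to the approach point.

```bash
python3 -m handwheel '[{"tx":0,"ty":0,"tz":0,"roll":-0.1063},{"tx":-12.8,"ty":36.4,"tz":0,"roll":0},{"tx":-12.8,"ty":36.4,"tz":0,"roll":0},{"tx":-12.8,"ty":36.4,"tz":0,"roll":0},{"tx":-12.8,"ty":36.4,"tz":0,"roll":0},{"tx":-12.8,"ty":36.4,"tz":0,"roll":0},{"tx":-12.8,"ty":36.4,"tz":0,"roll":0},{"tx":-12.8,"ty":36.4,"tz":0,"roll":0},{"tx":-12.8,"ty":36.4,"tz":0,"roll":0},{"tx":-12.8,"ty":36.4,"tz":0,"roll":0},{"tx":-12.8,"ty":36.4,"tz":0,"roll":0},{"tx":0,"ty":0,"tz":0,"roll":0}]' |grep t:; python3 -m handwheel '[{"tx":0,"ty":0,"tz":20,"roll":0},{"tx":0,"ty":0,"tz":20,"roll":0},{"tx":0,"ty":0,"tz":0,"roll":0},{"tx":0,"ty":0,"tz":0,"roll":0},{"tx":0,"ty":0,"tz":0,"roll":0},{"tx":0,"ty":0,"tz":0,"roll":0}]';  python3 - <<'E'
from h import *
plan(637.3-77*.985,26.8-77*.175,68,100.1)
E
```

```text
t: 21.82
tool_rot: [0.288, -3.124, -0.007]
t: 22.32
tool_pos: [0.4521, -0.0084, 0.0719]
tool_rot: [-0.275, 3.128, -0.001]
contact_force: [0.2, 1.0, -1.8]
opening: 0.0278
grip_force: 80.1
ang 100.07 roll -0.0006 t [-111.4    2.2    4. ] pos [452.1  -8.4  71.9]
```

```bash
python3 -m handwheel '[{"tx":-20,"ty":2.2,"tz":3.5,"roll":0},{"tx":-25,"ty":0,"tz":0,"roll":0},{"tx":0,"ty":0,"tz":0,"roll":0},{"tx":0,"ty":0,"tz":0,"roll":0},{"tx":0,"ty":0,"tz":0,"roll":0}]'; python3 -m handwheel '[{"tx":-15,"ty":0,"tz":0,"roll":0},{"tx":-15,"ty":0,"tz":0,"roll":0},{"tx":-15,"ty":0,"tz":0,"roll":0},{"tx":-11,"ty":0,"tz":0,"roll":0},{"tx":0,"ty":0,"tz":0,"roll":0},{"tx":0,"ty":0,"tz":0,"roll":0},{"tx":0,"ty":0,"tz":0,"roll":0}]'; python3 - <<'E'
from h import *
plan(637.3-77*.985,26.8-77*.175,65.5,100.1)
E
```

```text
t: 22.73
tool_pos: [0.4956, 0.0018, 0.0683]
tool_rot: [-0.276, 3.129, -0.0]
contact_force: [-0.8, 0.3, -2.9]
opening: 0.0275
grip_force: 80.2
t: 23.32
tool_pos: [0.5495, 0.0118, 0.0675]
tool_rot: [0.276, -3.128, -0.0]
contact_force: [-0.1, -0.4, -2.3]
opening: 0.0277
grip_force: 80.1
ang 100.09 roll -0.0001 t [-12.   -0.6   2. ] pos [549.5  11.8  67.5]
```

```bash
python3 -m handwheel '[{"tx":0,"ty":0,"tz":1,"roll":0},{"tx":0,"ty":0,"tz":0,"roll":0},{"tx":0,"ty":0,"tz":0,"roll":0},{"tx":0,"ty":0,"tz":0,"roll":0}]'|grep -E "pos|contact"; python3 -m handwheel '[{"tx":0,"ty":0,"tz":0.6,"roll":0},{"tx":0,"ty":0,"tz":0,"roll":0},{"tx":0,"ty":0,"tz":0,"roll":0},{"tx":0,"ty":0,"tz":0,"roll":0}]'|grep -E "pos|contact"; python3 -m handwheel '[{"tx":0,"ty":0,"tz":0.6,"roll":0},{"tx":0,"ty":0,"tz":0,"roll":0},{"tx":0,"ty":0,"tz":0,"roll":0},{"tx":0,"ty":0,"tz":0,"roll":0}]'|grep -E "pos|contact"
```

```text
tool_pos: [0.5503, 0.0119, 0.0666]
contact_force: [-0.1, -0.5, -1.6]
tool_pos: [0.5506, 0.0119, 0.0661]
contact_force: [-0.7, -0.1, -3.1]
tool_pos: [0.5507, 0.012, 0.0656]
contact_force: [-1.7, -0.6, -0.4]
```

```bash
python3 -m handwheel '[{"tx":0,"ty":0,"tz":0.4,"roll":0},{"tx":0,"ty":0,"tz":0,"roll":0},{"tx":0,"ty":0,"tz":0,"roll":0},{"tx":0,"ty":0,"tz":0,"roll":0}]'|grep -E "pos|contact"
```

```text
tool_pos: [0.5507, 0.012, 0.0653]
contact_force: [-2.9, -0.1, 0.8]
```

```bash
python3 -m handwheel '[{"tx":-6,"ty":0,"tz":0,"roll":0},{"tx":-6,"ty":0,"tz":0,"roll":0},{"tx":-6,"ty":0,"tz":0,"roll":0},{"tx":-6,"ty":0,"tz":0,"roll":0},{"tx":0,"ty":0,"tz":0,"roll":0},{"tx":0,"ty":0,"tz":0,"roll":0},{"tx":0,"ty":0,"tz":0,"roll":0}]'|grep -E "pos|contact"; python3 -m handwheel '[{"tx":-2,"ty":0,"tz":0,"roll":0},{"tx":-2,"ty":0,"tz":0,"roll":0},{"tx":0,"ty":0,"tz":0,"roll":0},{"tx":0,"ty":0,"tz":0,"roll":0},{"tx":0,"ty":0,"tz":0,"roll":0}]'|grep -E "pos|contact"
```

```text
tool_pos: [0.5755, 0.0163, 0.0654]
contact_force: [3.0, 0.3, 1.1]
tool_pos: [0.5775, 0.0167, 0.0654]
contact_force: [-4.4, 0.4, 6.0]
```

```bash
python3 -m handwheel '[{"tx":0,"ty":0,"tz":0,"roll":0},{"tx":0,"ty":0,"tz":0,"roll":0},{"tx":0,"ty":0,"tz":0,"roll":0}]'|grep -E "pos|contact"; cat > chk.py <<'E'
from h import *
def loc(q): 
    o=q*1000-[637.3,26.8,0]; return np.stack([o[...,0]*.985+o[...,1]*.175,-.175*o[...,0]+.985*o[...,1],o[...,2]],-1)
B=[]
for n in("top","side"):
    im,d=optics.get_image(n); p=optics.camera_params(n); L=loc(cloud(d,p["mtx"],p["extrinsics"]))
    b=L[(d>0)&(L[...,2]>92)&(L[...,2]<106)&(abs(L[...,0])<20)&(abs(L[...,1])<160)]
    b=b[b[:,2]>np.median(b[:,2])-3]
    print(n,"bar",len(b),rect(b/1000),"z",np.round([np.median(b[(b[:,1]>a)&(b[:,1]<a+40),2]) for a in(-140,90)],1))
    np.savez("chk_"+n,im=im)
    s=L[(d>0)&(abs(L[...,1])<17)&(L[...,0]>-75)&(L[...,0]<80)&(L[...,2]>50)&(L[...,2]<90)]
    print([(a,len(k),round(float(np.median(k[:,2])),1)) for a in range(-70,80,10) for k in [s[(s[:,0]>=a)&(s[:,0]<a+10)]] if len(k)>4])
im,d=optics.get_image("side"); cv2.imwrite("pics/s_%d.png"%(ctrl.get_obs()["t"]*100),cv2.resize(im[170:260,150:310,::-1],None,fx=5,fy=5,interpolation=3))
print(loc(tool()[0]))
E
python3 chk.py; ls pics|grep s_
```

```text
tool_pos: [0.5774, 0.0167, 0.0654]
contact_force: [-4.2, -1.6, 5.4]
top bar 249 (array([2.1, 3. ]), array([279.1,  16.9]), 89.9) z [101.  100.5]
[(40, 22, 66.5)]
side bar 202 (array([-0.3, 77.1]), array([140.2,  20.6]), 89.2) z [nan 98.]
[(-70, 34, 76.0), (-60, 20, 78.2), (-50, 6, 55.5), (-40, 29, 66.7), (-30, 20, 71.0), (-20, 26, 71.9), (-10, 35, 74.4), (0, 8, 56.7)]
[-60.74384957   0.49824002  65.40886876]
s_2605.png
  return _methods._mean(a, axis=axis, dtype=dtype,
  ret = ret.dtype.type(ret / rcount)
```

```bash
python3 -m handwheel '[{"tx":0,"ty":0,"tz":-0.5,"roll":0},{"tx":0,"ty":0,"tz":0,"roll":0},{"tx":0,"ty":0,"tz":0,"roll":0},{"tx":0,"ty":0,"tz":0,"roll":0}]'|grep -E "pos|contact"; python3 -m handwheel '[{"tx":-1.5,"ty":0,"tz":0,"roll":0},{"tx":0,"ty":0,"tz":0,"roll":0},{"tx":0,"ty":0,"tz":0,"roll":0},{"tx":0,"ty":0,"tz":0,"roll":0}]'|grep -E "pos|contact"; python3 -m handwheel '[{"tx":-1.5,"ty":0,"tz":0,"roll":0},{"tx":0,"ty":0,"tz":0,"roll":0},{"tx":0,"ty":0,"tz":0,"roll":0},{"tx":0,"ty":0,"tz":0,"roll":0}]'|grep -E "pos|contact"
```

```text
tool_pos: [0.5775, 0.0167, 0.0655]
contact_force: [-4.8, -1.5, 5.6]
tool_pos: [0.5791, 0.017, 0.0655]
contact_force: [-3.7, -1.7, 4.8]
tool_pos: [0.5806, 0.0174, 0.0656]
contact_force: [-3.8, -0.8, 5.3]
```

```bash
Q='from h import *
o=ctrl.get_obs();p,M=tool();print(np.round(p*1e3,1),"F",np.round(M.T@o["contact_force"],1),"T",np.round(M.T@o["wrist_torque"],2))'; python3 -c "$Q"; python3 -m handwheel '[{"tx":0,"ty":0,"tz":-0.5,"roll":0},{"tx":0,"ty":0,"tz":0,"roll":0},{"tx":0,"ty":0,"tz":0,"roll":0},{"tx":0,"ty":0,"tz":0,"roll":0}]'>/dev/null; python3 -c "$Q"; python3 -m handwheel '[{"tx":0,"ty":0,"tz":-0.5,"roll":0},{"tx":0,"ty":0,"tz":0,"roll":0},{"tx":0,"ty":0,"tz":0,"roll":0},{"tx":0,"ty":0,"tz":0,"roll":0}]'>/dev/null; python3 -c "$Q"; python3 chk.py 2>/dev/null | head -1
```

```text
[580.6  17.4  65.6] F [ 3.9 -0.1 -5.3] T [-0.05  0.5  -0.01]
[580.7  17.4  65.7] F [ 3.  -0.4 -2.7] T [0.03 0.45 0.05]
[581.   17.5  66. ] F [-0.1  0.6  1. ] T [ 0.03 -0.02  0.03]
top bar 250 (array([2.6, 2.9]), array([279.8,  16.7]), -89.9) z [100.6 100.3]
```

```bash
cat > q.py <<'E'
from h import *
o=ctrl.get_obs();p,M=tool();print(np.round(p*1e3,1),"F",np.round(M.T@o["contact_force"],1),"T",np.round(M.T@o["wrist_torque"],2))
E
python3 -m handwheel '[{"tx":-1,"ty":0,"tz":0,"roll":0},{"tx":0,"ty":0,"tz":0,"roll":0},{"tx":0,"ty":0,"tz":0,"roll":0},{"tx":0,"ty":0,"tz":0,"roll":0}]'>/dev/null; python3 q.py; python3 -m handwheel '[{"tx":-1,"ty":0,"tz":0,"roll":0},{"tx":0,"ty":0,"tz":0,"roll":0},{"tx":0,"ty":0,"tz":0,"roll":0},{"tx":0,"ty":0,"tz":0,"roll":0}]'>/dev/null; python3 q.py; python3 -m handwheel '[{"tx":-1,"ty":0,"tz":0,"roll":0},{"tx":0,"ty":0,"tz":0,"roll":0},{"tx":0,"ty":0,"tz":0,"roll":0},{"tx":0,"ty":0,"tz":0,"roll":0}]'>/dev/null; python3 q.py
```

```text
[581.9  17.6  66.2] F [0.5 0.4 3. ] T [-0.01  0.   -0.01]
[582.6  17.8  66.1] F [1.9 0.8 4.2] T [-0.06  0.41 -0.01]
[583.4  17.9  66.1] F [4.3 0.6 3.9] T [-0.06  0.71 -0.04]
```

```bash

python3 -m handwheel '[{"tx":0,"ty":0,"tz":0.5,"roll":0},{"tx":0,"ty":0,"tz":0,"roll":0},{"tx":0,"ty":0,"tz":0,"roll":0},{"tx":0,"ty":0,"tz":0,"roll":0}]'>/dev/null; python3 q.py; python3 -m handwheel '[{"tx":0,"ty":0,"tz":0.4,"roll":0},{"tx":0,"ty":0,"tz":0,"roll":0},{"tx":0,"ty":0,"tz":0,"roll":0},{"tx":0,"ty":0,"tz":0,"roll":0}]'>/dev/null; python3 q.py; python3 -m handwheel '[{"tx":-1,"ty":0,"tz":0,"roll":0},{"tx":0,"ty":0,"tz":0,"roll":0},{"tx":0,"ty":0,"tz":0,"roll":0},{"tx":0,"ty":0,"tz":0,"roll":0}]'>/dev/null; python3 q.py; python3 chk.py 2>/dev/null | head -1
```

```text
[583.9  17.9  66. ] F [4.6 0.1 3.7] T [-0.09  0.77  0.01]
[584.1  17.9  65.8] F [4.6 0.8 2.7] T [-0.13  0.88 -0.02]
[585.2  18.1  65.8] F [ 4.3 -0.1  1.9] T [-0.06  0.69 -0.06]
top bar 250 (array([3.9, 2.8]), array([279.9,  17.1]), -89.7) z [100.2 100.5]
```

```bash
python3 - <<'E'
from chk import loc
from h import *
z=[]
for _ in range(3):
    im,d=optics.get_image("top"); p=optics.camera_params("top"); z.append(loc(cloud(d,p["mtx"],p["extrinsics"])))
L=np.median(z,0)
m=(abs(L[...,1])<25)&(L[...,0]>14)&(L[...,0]<100)&(L[...,2]>45)
k=L[m]; 
for a in range(14,100,4):
    s=k[(k[:,0]>=a)&(k[:,0]<a+4)]
    if len(s): print(a,len(s),np.round(np.percentile(s[:,1],[0,100]),0),np.round(np.sort(s[:,2]),0))
E
python3 q.py
```

```text
top bar 245 (array([3.8, 2.7]), array([278.9,  17.1]), -90.0) z [100.5 100.1]
[(50, 13, 65.3)]
side bar 203 (array([ 2.4, 78.9]), array([138.1,  20.4]), 89.9) z [ nan 97.8]
[(-70, 42, 75.1), (-60, 28, 78.1), (-50, 19, 77.4), (-40, 11, 58.9), (-30, 23, 64.4), (-20, 25, 70.3), (-10, 33, 72.8), (0, 7, 55.5)]
[-52.82186565   0.58300938  65.78412566]
46 1 [-13. -13.] [66.]
50 6 [-14.  -6.] [65. 65. 66. 67. 67. 68.]
54 7 [-14.   5.] [62. 63. 64. 66. 66. 66. 67.]
[585.2  18.1  65.8] F [ 3.3 -0.7  1.4] T [-0.04  0.74 -0.08]
  return _methods._mean(a, axis=axis, dtype=dtype,
  ret = ret.dtype.type(ret / rcount)
```

```bash

python3 -m handwheel '[{"tx":-0.7,"ty":0,"tz":0,"roll":0},{"tx":0,"ty":0,"tz":0,"roll":0},{"tx":0,"ty":0,"tz":0,"roll":0},{"tx":0,"ty":0,"tz":0,"roll":0}]'>/dev/null; python3 q.py; python3 -m handwheel '[{"tx":0,"ty":0,"tz":0,"roll":0},{"tx":0,"ty":0,"tz":0,"roll":0},{"tx":0,"ty":0,"tz":0,"roll":0},{"tx":0,"ty":0,"tz":0,"roll":0},{"tx":0,"ty":0,"tz":0,"roll":0},{"tx":0,"ty":0,"tz":0,"roll":0}]'; python3 q.py; python3 chk.py 2>/dev/null | grep bar
```

```text
[585.4  18.1  65.7] F [ 5.9  0.7 -0.7] T [-0.13  0.92  0.02]
t: 31.15
tool_pos: [0.5855, 0.0181, 0.0658]
tool_rot: [0.277, -3.128, 0.0]
contact_force: [-5.1, -2.1, -0.4]
opening: 0.0278
grip_force: 80.5
[585.5  18.1  65.8] F [ 5.4 -1.2  0.4] T [-0.11  0.97 -0.03]
top bar 242 (array([4.4, 2.8]), array([279.7,  17.1]), -89.7) z [ 99.9 100.1]
side bar 202 (array([ 0.9, 78.6]), array([137.1,  21.4]), 89.8) z [ nan 97.7]
```

The push force is steady at about 5 N, the bar is flush at 100 mm and at rest, and the taper sits at the predicted closing depth. I'm handing in.

```bash
python3 -c "
from station import ctrl
print(ctrl.finish_job())"
```

```text
the job is handed in; nothing more can be done
None
```

Job handed in (no verdict returned): the straightedge lies flush on the outer caps, shoved about 2 mm across by the taper but within the 16 mm allowed, with one flat shim on the middle insulator and the still-gripped taper snug under it at about 5 N of push.

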